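# Weigh a part-used solder spool on the spring hook scale

## Task

Weigh the larger solder spool in its carrier: hang the carrier by its wire bail on the hook of the spring scale, letting the spring take up the weight slowly until it carries all of it before you let go, so that the hook never drops, bounces or snaps back and is not pulled to the bottom of its travel. Leave it hanging freely, untouched and still, for a good second, then lift it off just as smoothly and stand it upright in the middle of the cork mat, without dropping it or disturbing the other carrier and the small things on the bench.

Things in the scene. Friction and masses are not known exactly. Their poses are not given: they have to be found in the camera images.
- carrier: carrier with the LARGER spool (60 mm across): steel disc 76 mm across, 5 mm thick, spool fixed on it, and a wire bail (5 mm wire) rising at y = -36 and +36 mm and crossing over the top along the carrier's y axis; black grip block 14 (x) by 16 (y) mm on the crossbar, 110 to 150 mm high. Loose, upright, any yaw; weight unknown, 1.6 to 5 N. Origin: centre of the disc's underside, z up
- carrier_bail (a point): centre of the crossbar's wire on the large carrier, 107.5 mm above the carrier's underside. Window below it for the hook: from the spool's top at 55 mm to the crossbar's underside at 105 mm height, 60 mm wide; the hook passes through along the carrier's x axis, either way round
- carrier_grip (a point): where to grip the large carrier's grip block, 136 mm above its underside, 14 mm below the block's top and 26 mm above the crossbar's top
- small_carrier: the other carrier, same frame and grip block but with a smaller spool (44 mm across, 30 mm tall, white); loose, to be left alone. Origin: centre of the disc's underside
- scale: spring hook scale, fixed: grey base plate (165 by 90 mm, 14 mm thick) and aluminium column (26 by 40 mm, top 226 mm above the bench, front face 85 mm behind the saddle). Origin: on the bench straight below the hook's saddle; x axis points from the saddle to the column, the hook's open tip points along -x. The hook only slides up and down
- saddle (a point): where the centre of the crossbar comes to rest in the hook's rounded V saddle (6 mm bar, 27 degree flanks growing to 48, tip 14 mm in front); 198 mm above the bench when empty, sinks with the hook. The tip's top is 9 mm above this point, so the crossbar's centre must be over 12 mm above it to pass; the bar behind the V is as high and runs back to the carriage, 63 mm behind the saddle
- hook (a joint): how far the hook has been pulled down, m: 0 empty, 0.070 at the bottom stop. The hook starts to move at 0.2 N and then sinks 12.5 mm for each newton (80 N/m), lightly damped: 17 to 60 mm for the weights possible. Let go with more than about half a newton not balanced (6 mm from where it will settle), it visibly bounces
- mat: cork mat, 110 by 110 mm and 3 mm thick, fixed on the bench. Origin: centre of its underside
- mat_center (a point): centre of the mat's top face
- heatsink: finned aluminium heatsink, 36 by 50 by 23 mm, loose bystander; origin under its centre
- allen_set: red folding hex-key set, 98 by 28 by 18 mm, loose bystander; origin under its centre
- bnc_adapter: small metal coaxial T-adapter, 34 by 23 by 14 mm, loose bystander; origin under its centre

How it is judged (in metres and radians):
On the way:
1. the large carrier hangs by its crossbar in the hook's saddle, untouched by the robot, still, its weight on the spring, for 0.8 s (distance between carrier_bail and saddle below 0.015 m and value of joint hook above 0.012 m and contact force between carrier and the fingers below 0.05 N and contact force between carrier and the arm below 0.05 N and linear speed of carrier below 0.03 m/s and velocity of joint hook between -0.01 and 0.01 m/s), for 0.8 s.
At the end, for the whole second after the job is handed in: the large carrier, having been weighed, stands upright (within 0.06 rad) and at rest on the mat, its centre within 25 mm of the mat's centre; the scale is empty with its hook back within 4 mm of the top, and the robot has let go (horizontal distance between carrier and mat_center below 0.025 m and z of carrier in the frame of mat_center below 0.004 m and angle between carrier's own z axis and vertical below 0.06 rad and linear speed of carrier below 0.02 m/s and value of joint hook below 0.004 m); the robot touches nothing.
It fails at once if the carrier, once let go, bobs up or down on the hook faster than 0.07 m/s (contact force between carrier and the fingers below 0.05 N and (velocity of joint hook above 0.07 m/s or velocity of joint hook below -0.07 m/s) and linear speed of carrier above 0.07 m/s).
It fails at once if the hook is jerked down or snaps up faster than 0.2 m/s at any time (velocity of joint hook above 0.2 m/s or velocity of joint hook below -0.2 m/s).
It fails at once if the hook is pulled to the bottom of its travel (beyond 67 mm) (value of joint hook above 0.067 m).
It fails at once if the large carrier is dropped or flung (faster than 0.3 m/s while not held) (linear speed of carrier above 0.3 m/s and contact force between carrier and the fingers below 0.05 N).
It fails at once if the other carrier or a bystander is moved by more than 20 mm (distance of any of small_carrier, heatsink, allen_set, bnc_adapter from where it was at the start of the episode above 0.02 m).
It also fails if it takes over 72 s, if anything falls off the work surface, if the arm or the gripper's body presses on something with over 40 N, if the wrist force passes 120 N, or if a joint passes its speed limit or range.

## Robot

A 7-joint arm with a two-finger parallel gripper is mounted at the origin on a cart in front of the work surface, level with it; the furniture and walls round the work are solid. World frame = base frame: x ahead of the robot, y to its left, z up, the work surface at z = 0. Lengths are in mm, angles in rad, forces in N, time in s.
With the tool pointing down it reaches from about 400 to 875 mm from the base axis. Payload 6.5 kg.
Tool frame: the origin (TCP) lies midway between the tips of the shut fingers; the grasp point (between the pads) lies 19 mm behind it (ctrl.grip_point_offset is the distance from the TCP to the grasp point, in mm); z points along the fingers, y is the line along which they close (so a half turn about z gives the same grasp; the last joint's range is limited). The gripper opens to 88 mm and grips with 3 to 60 N. Pads are 18 mm wide; open, the fingers measure 123 mm over their backs; the gripper's body (75 mm by 187 mm) begins 45 mm behind the grasp point.
Start: joints at [-1.395, 0.536, -0.004, 1.538, 0.003, 1.067, -0.071], TCP at [155.638, 631.084, 238.716] pointing down, gripper open.
Joint ranges: [-2.7, 2.7], [-0.37, 2.16], [-1.27, 1.26], [0.24, 2.4], [-1.31, 4.45], [0.19, 1.91], [-2.76, 2.76]. Speed limits (rad/s): [2.39, 2.39, 3.14, 3.14, 3.14, 3.14, 3.14].

## Interface

Orientations are given as a unit quaternion [x, y, z, w].
In Python, from cell import ctrl, move_gripper, camera, job_done, look_for gives the robot as it stands. Calls block until the motion is done:
- ctrl.goto(position, orientation): joint-space move of the TCP to a pose.
- ctrl.move_linear(position, attitude=None, v=150): straight line of the TCP; attitude=None keeps the orientation; v is the mean speed in mm/s.
- ctrl.move_joints(angles): joint-space move.
- move_gripper(opening): finger opening in mm; the grip force is fixed at half the most; returns when the fingers have stopped.
- ctrl.wait(seconds).
- ctrl.solve_ik(position, orientation): joint angles nearest the present ones, or None.
- ctrl.observe(): the state.
- camera(name): name is "scene" or "side" or "wrist"; returns a dict with "image" (420x560x3 uint8, red, green, blue), "fx", "fy", "cx", "cy" (pixels), "R" (3x3) and "t" (3): a world point X has camera coordinates R X + t. Camera axes: x right, y down, z forward; pixel columns grow to the right and rows downward; lengths in mm; the calibration is good to about 2 mm. The wrist camera is an equidistant fisheye: a pixel r from the principal point sees the ray r / f radians off the axis. A picture is of the moment at which its call begins. There is no depth.
A pose or a line that the arm cannot do raises ctrl.MotionError and nothing moves.
- job_done(): hands the job in; it is judged then, once.
Trained networks look in a picture, given as the dict that the camera call returned (one of the last four; its "shot" number tells which), for a name from the list of things; names that differ only in an ending like _2 or _b are one class to them, and where a whole thing is asked for, a point or a joint stands for the part that bears it (a point fixed in the world has none). Each returns a list of dicts, best first, with "conf" (0 to 1); they miss things now and then, are a little off and sometimes report something else, mostly with a low value. They report only what shows in the picture. A call takes as long as a camera call.
- look_for(picture, name): "location" ([column, row] in pixels, amid what is visible of it).
The state is a dict: "clock": time; "joint_pos": joint angles; "dq": joint speeds; "joint_efforts": joint torques, N m; "eef_pos": TCP position; "eef_rot": TCP orientation; "wrist_force": force on the tool from outside, world axes, zero at the start; "wrist_torque": the same for the moment, N m; "opening": finger opening in mm; "finger_force": force on a finger pad.
Only numpy, scipy, OpenCV 4.12 (cv2) and the standard library are available. Lean on these libraries where they do the work, as an engineer would, in place of code of your own. Each camera call takes 0.05 s, during which the arm holds its last target. There are 200 camera calls.

## Working session

There is one attempt and no reset: what is moved stays moved. The work goes in short steps, each a Python script; the robot and the scene stay as the last script left them, time stands still between calls to the robot, and variables do not carry over. Pictures are saved under pics/ and viewed, at most 12 in all, crops included, and the job is handed in when it is done.

```bash
ls; mkdir -p pics
cat > h.py <<'E'
import numpy as np, cv2
from cell import ctrl, move_gripper, camera, job_done, look_for
def save(p,n): cv2.imwrite(f'pics/{n}.png',p['image'][:,:,::-1])
def ray(p,uv):
    R=np.array(p['R']);t=np.array(p['t']).ravel()
    x=(uv[0]-p['cx'])/p['fx'];y=(uv[1]-p['cy'])/p['fy']
    d=np.array([x,y,1.])
    if p.get('fish'):
        r=np.hypot(x,y);d=np.array([np.sin(r)*x/r,np.sin(r)*y/r,np.cos(r)]) if r>1e-9 else d
    return -R.T@t, R.T@d/np.linalg.norm(d)
def atz(p,uv,z):
    o,d=ray(p,uv);return o+d*(z-o[2])/d[2]
def tri(l):
    A=np.zeros((3,3));b=np.zeros(3);os=[]
    for p,uv in l:
        o,d=ray(p,uv);M=np.eye(3)-np.outer(d,d);A+=M;b+=M@o;os.append((o,M))
    X=np.linalg.solve(A,b);return X,[float(np.linalg.norm(M@(X-o))) for o,M in os]
def cam(n):
    p=camera(n);p['fish']=n=='wrist';return p
def proj(p,X):
    c=np.array(p['R'])@np.array(X)+np.array(p['t']).ravel()
    if p.get('fish'):
        th=np.arctan2(np.hypot(c[0],c[1]),c[2]);k=th/np.hypot(c[0],c[1])
        return np.array([p['cx']+p['fx']*k*c[0],p['cy']+p['fy']*k*c[1]])
    return np.array([p['cx']+p['fx']*c[0]/c[2],p['cy']+p['fy']*c[1]/c[2]])
E
python3 - <<'E'
from h import *
P={n:cam(n) for n in('scene','side','wrist')}
np.set_printoptions(precision=1,suppress=True)
cv2.imwrite('pics/a.png',np.hstack([P['scene']['image'],P['side']['image']])[:,:,::-1][:, :] if 0 else P['scene']['image'][:,:,::-1]);save(P['side'],'b');save(P['wrist'],'c')
for n,p in P.items():
    print(n,'cam at',-np.array(p['R']).T@np.array(p['t']).ravel(),p['fx'],p['cx'],p['cy'])
    for k in('carrier','carrier_grip','carrier_bail','small_carrier','scale','hook','saddle','mat','heatsink','allen_set','bnc_adapter'):
        try: print(' ',k,[(np.round(r['location']).tolist(),round(r['conf'],2)) for r in look_for(p,k)[:2]])
        except Exception as e: print(k,e)
s=ctrl.observe();print(s['clock'],s['eef_pos'],s['eef_rot'],s['opening'],s['wrist_force'],ctrl.grip_point_offset)
E
```

```text
pics
scene cam at [-224.  -653.5 1187.2] 509.9225539036734 272.33152932738267 209.29322974338552
  carrier [([243.0, 205.0], 0.82)]
  carrier_grip [([238.0, 203.0], 0.96)]
  carrier_bail [([241.0, 206.0], 0.97)]
  small_carrier [([193.0, 187.0], 0.87)]
  scale [([338.0, 260.0], 0.77)]
  hook [([240.0, 204.0], 0.62), ([342.0, 214.0], 0.43)]
  saddle []
  mat [([364.0, 324.0], 0.77)]
  heatsink [([250.0, 181.0], 0.44)]
  allen_set [([228.0, 248.0], 0.9)]
  bnc_adapter [([258.0, 278.0], 0.58)]
side cam at [ 680.6  593.6 1299.9] 437.36657304987057 274.02079407837175 212.99967193312003
  carrier [([290.0, 278.0], 0.91), ([263.0, 139.0], 0.73)]
  carrier_grip [([289.0, 278.0], 0.93), ([257.0, 184.0], 0.24)]
  carrier_bail [([285.0, 280.0], 0.58)]
  small_carrier [([321.0, 335.0], 0.9)]
  scale [([265.0, 141.0], 0.59)]
  hook []
  saddle [([254.0, 154.0], 0.66), ([267.0, 141.0], 0.46)]
  mat [([268.0, 141.0], 0.69)]
  heatsink [([243.0, 160.0], 0.53)]
  allen_set [([321.0, 250.0], 0.55)]
  bnc_adapter [([314.0, 208.0], 0.52)]
wrist cam at [ 79.5 650.4 382.5] 325.19226210127806 282.5734366928204 211.78444896821304
  carrier []
  carrier_grip []
  carrier_bail []
  small_carrier []
  scale []
  hook []
  saddle []
  mat []
  heatsink []
  allen_set []
  bnc_adapter []
1.8 [155.6 631.1 238.7] [ 0.1  1.  -0.   0. ] 87.89557728021653 [ 1.1 -0.4  0.8] 18.700000000000003
```

View pics/a.png

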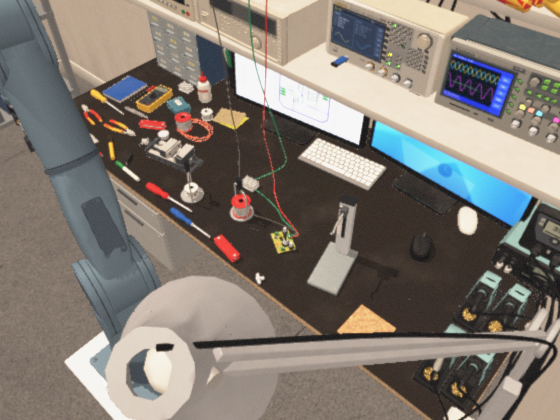

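View pics/b.png

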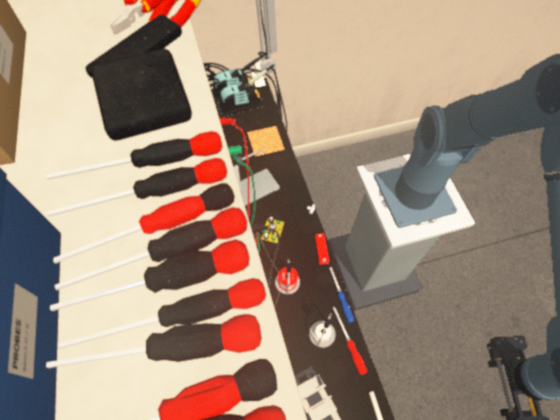

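Run:
```python
from h import *
np.set_printoptions(precision=1,suppress=True)
S=cam('scene');D=cam('side')
for n,uv,z in [('disc',(241,213),5),('small',(193,194),5),('mat',(366,322),3),('heat',(250,183),12),('allen',(228,248),9),('bnc',(258,278),7),('plate',(333,268),14),('pcb',(284,240),10)]:print('S',n,atz(S,uv,z))
for n,uv,z in [('disc',(288,279),5),('small',(321,333),5),('mat',(266,141),3),('allen',(321,248),9),('bnc',(311,209),7),('plate',(262,184),14)]:print('D',n,atz(D,uv,z))
for k,(u,v) in {'x':((238,203),(289,278))}.items(): print(tri([(S,(u,v)),(D,(289,278))]) if 0 else tri([(S,(u,v)) ,(D,v if 0 else (289,278))]))
a=cv2.resize(S['image'][165:345,200:410],None,fx=3.8,fy=3.3,interpolation=3)
a=cv2.resize(S['image'][170:310,205:375],None,fx=4.2,fy=4.2,interpolation=3);cv2.imwrite('pics/d.png',a[:,:,::-1])
b=cv2.resize(D['image'][110:300,200:360],None,fx=3.1,fy=3.1,interpolation=3);cv2.imwrite('pics/e.png',b[:,:,::-1])
```

```text
S disc [506.3 181.3   5. ]
S small [461.6 360.3   5. ]
S mat [ 448.9 -341.6    3. ]
S heat [618.9 250.7  12. ]
S allen [377.5 106.7   9. ]
S bnc [359.3 -33.9   7. ]
S plate [ 523.6 -172.8   14. ]
S pcb [510.7   2.5  10. ]
D disc [506.3 177.2   5. ]
D small [461.5 361.9   5. ]
D mat [ 429.5 -351.8    3. ]
D allen [375.  108.2   9. ]
D bnc [360.7 -36.2   7. ]
D plate [ 494.  -171.5   14. ]Traceback (most recent call last):
  File "<stdin>", line 6, in <module>
  File "h.py", line 16, in tri
    o,d=ray(p,uv);M=np.eye(3)-np.outer(d,d);A+=M;b+=M@o;os.append((o,M))
        ~~~^^^^^^
  File "h.py", line 6, in ray
    x=(uv[0]-p['cx'])/p['fx'];y=(uv[1]-p['cy'])/p['fy']
       ~~~~~^~~~~~~~
TypeError: unsupported operand type(s) for -: 'tuple' and 'float'
```

Run:
```python
from h import *
np.set_printoptions(precision=1,suppress=True)
S=cam('scene');D=cam('side')
a=cv2.resize(S['image'][170:310,205:375],None,fx=4.2,fy=4.2,interpolation=3);cv2.imwrite('pics/d.png',a[:,:,::-1])
q=[1,0,0,0]
for p in ([470,330,330],[430,20,330]):
  for yaw in (0,np.pi/2,-np.pi/2,np.pi):
    q=[np.cos(yaw/2),np.sin(yaw/2),0,0]
    j=ctrl.solve_ik(p,q);print(p,yaw,j)
s=ctrl.observe();print(np.array(s['eef_rot']))
j=np.array(s['joint_pos']);W=cam('wrist');print('cam axis',np.array(W['R'])[2])
```

```text
[470, 330, 330] 0 [-1.2  0.4  0.7  1.7 -0.3  1.2 -2. ]
[470, 330, 330] 1.5707963267948966 [-1.   0.3  0.4  1.7 -0.1  1.2 -0.6]
[470, 330, 330] -1.5707963267948966 [-0.5  0.3 -0.2  1.6  0.1  1.2  2.4]
[470, 330, 330] 3.141592653589793 [-0.8  0.3  0.1  1.6 -0.   1.2  0.9]
[430, 20, 330] 0 [-1.   0.   0.9  2.  -0.   1.1 -1.7]
[430, 20, 330] 1.5707963267948966 [-0.9  0.   0.7  2.  -0.   1.1 -0.1]
[430, 20, 330] -1.5707963267948966 None
[430, 20, 330] 3.141592653589793 [-0.7  0.   0.6  2.  -0.   1.1  1.5]
[0.1 1.  0.  0. ]
cam axis [ 0.3 -0.1 -1. ]
```

View pics/d.png

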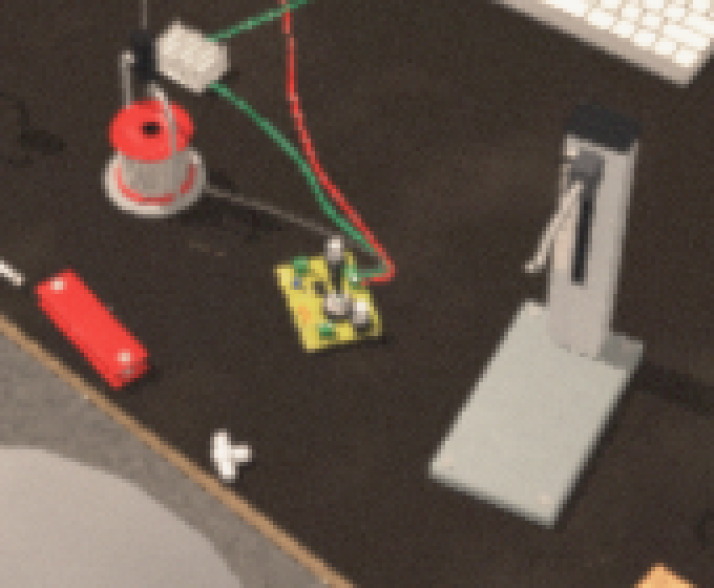

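Run:
```python
from h import *
np.set_printoptions(precision=1,suppress=True)
S=cam('scene')
f=lambda c:(205+c[0]/4.2,170+c[1]/4.2)
C=[atz(S,f(c),14)[:2] for c in((435,473),(553,522),(642,345),(530,303))];print(C)
c=np.mean(C,0);d=(C[3]+C[2]-C[0]-C[1]);print('centre',c,'dir',np.degrees(np.arctan2(d[1],d[0])),[np.linalg.norm(C[i]-C[i-1]) for i in range(4)])
print('tip',atz(S,f((533,268)),205),'carriage',atz(S,f((585,172)),207))
q=[0,1,0,0]
ctrl.goto([300,330,400],q)
ctrl.goto([370,150,380],q)
for n,p in (('w1',None),('w2',[370,-130,380])):
    if p: ctrl.goto(p,q)
    W=cam('wrist');save(W,n)
    for k in('carrier','carrier_grip','carrier_bail','scale','saddle','mat','heatsink'):
        print(n,k,[(np.round(r['location']).tolist(),round(r['conf'],2)) for r in look_for(W,k)[:2]])
    np.save(n,W,allow_pickle=True);print(ctrl.observe()['clock'],ctrl.observe()['wrist_force'],ctrl.observe()['joint_pos'])
```

```text
[array([ 438.5, -153.4]), array([ 459.9, -235. ]), array([ 617.4, -191.4]), array([ 595.5, -110. ])]
centre [ 527.8 -172.4] dir 15.466409066018816 [np.float64(162.91804034318682), np.float64(84.44813597272346), np.float64(163.38487031574385), np.float64(84.2832381197453)]
tip [ 484.8 -182.9  205. ] carriage [ 567.4 -159.4  207. ]
w1 carrier [([304.0, 248.0], 0.62)]
w1 carrier_grip [([303.0, 253.0], 0.68)]
w1 carrier_bail [([304.0, 251.0], 0.86)]
w1 scale [([117.0, 249.0], 0.66)]
w1 saddle [([37.0, 198.0], 0.28)]
w1 mat [([41.0, 198.0], 0.69)]
w1 heatsink [([335.0, 293.0], 0.65), ([406.0, 219.0], 0.58)]
4.6833 [ 0.   0.5 -1. ] [-0.8 -0.1  0.3  2.   0.   1.2  1.1]
w2 carrier [([456.0, 242.0], 0.73), ([261.0, 266.0], 0.3)]
w2 carrier_grip [([456.0, 249.0], 0.73), ([156.0, 195.0], 0.31)]
w2 carrier_bail [([454.0, 247.0], 0.7), ([338.0, 152.0], 0.57)]
w2 scale [([262.0, 265.0], 0.78), ([526.0, 219.0], 0.69)]
w2 saddle [([246.0, 302.0], 0.55)]
w2 mat [([154.0, 192.0], 0.76), ([464.0, 276.0], 0.53)]
w2 heatsink []
6.1667 [0.8 0.  0. ] [-0.5 -0.1  0.7  2.   0.1  1.3  1.7]
```

View pics/w1.png

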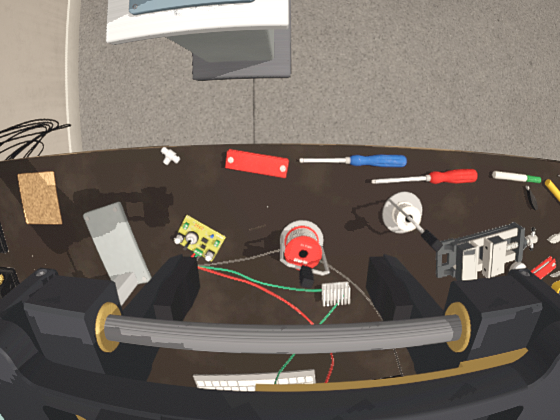

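View pics/w2.png

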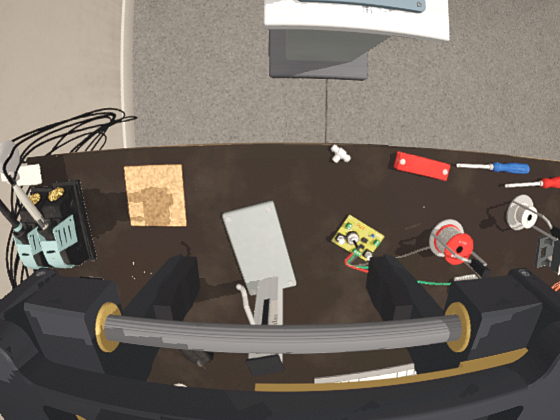

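Run:
```python
from h import *
np.set_printoptions(precision=1,suppress=True)
w1=np.load('w1.npy',allow_pickle=True).item();w2=np.load('w2.npy',allow_pickle=True).item()
z=lambda im,r,c,n,f:cv2.resize(im[r:r+n,c:c+n],None,fx=f,fy=f,interpolation=3)
a=np.hstack([z(w1['image'],205,255,100,4),z(w2['image'],230,205,100,4)]);cv2.imwrite('pics/f.png',a[:,:,::-1])
m=[atz(w2,c,3)[:2] for c in((124,166),(182,165),(187,226),(128,226))];print('mat',np.mean(m,0),m)
pl=[atz(w2,c,14)[:2] for c in((222,213),(272,202))];print(pl)
```

```text
mat [ 434.6 -354.6] [array([ 378.2, -408. ]), array([ 380.4, -297.2]), array([ 489.2, -297.4]), array([ 490.8, -415.8])]
[array([ 461.3, -230.1]), array([ 442.2, -146. ])]
```

View pics/f.png

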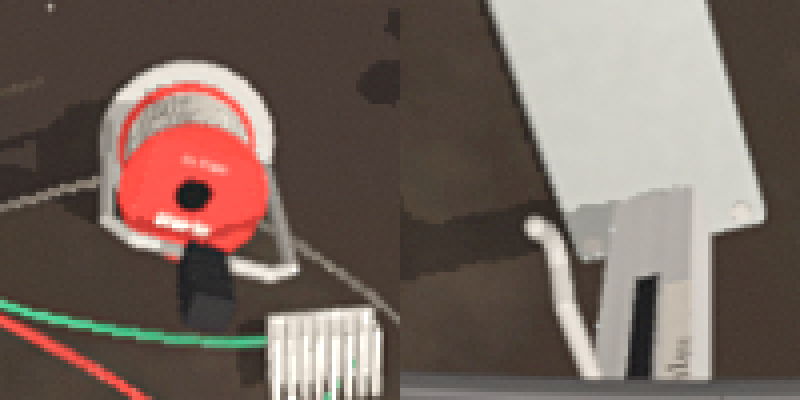

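Run:
```python
from h import *
np.set_printoptions(precision=1,suppress=True)
w1=np.load('w1.npy',allow_pickle=True).item();w2=np.load('w2.npy',allow_pickle=True).item();S=cam('scene');D=cam('side')
f=lambda c:(205+c[0]/4.2,170+c[1]/4.2)
a=atz(w1,(280.75,259.5),107.5);b=atz(w1,(329.25,272.5),107.5);d=(b-a)
print('bail',a,b,(a+b)/2,np.linalg.norm(d),'ydir deg',np.degrees(np.arctan2(d[1],d[0])))
print('hole',atz(w1,(303.25,253.75),55),'block top',atz(w1,(307.5,283),150))
t=tri([(S,f((533,268))),(w2,(238.75,286.75))]);print('tip',t, atz(w2,(238.75,286.75),206))
print('scene bailtop',atz(S,f((143,45)),140),'hole',atz(S,f((151,129)),55))
w=[atz(w2,c,14)[:2] for c in((222,213),(272,202),(205+362/4,230+218/4),(205+182/4,230+262/4))];print(w)
```

```text
bail [499.4 149.4 107.5] [521.2 220.4 107.5] [510.3 184.9 107.5] 74.34074112500848 ydir deg 72.91621936923146
hole [515.3 185.   55. ] block top [513.5 185.2 150. ]
tip (array([ 490.3, -179.8,  198.5]), [0.6521788464189193, 0.6521788464188173]) [ 486.5 -178.7  206. ]
scene bailtop [512.4 183.7 140. ] hole [512.3 183.   55. ]
[array([ 461.3, -230.1]), array([ 442.2, -146. ]), array([ 597.9, -105. ]), array([ 622.5, -188. ])]
```

```bash
cat >> h.py <<'E'
def fz(n=15,dt=0.02):
    v=[]
    for _ in range(n): v.append(ctrl.observe()['wrist_force']);ctrl.wait(dt)
    v=np.array(v);return v.mean(0),v.std(0)
def Q(th):
    th=np.radians(th);return [-np.sin(th/2),np.cos(th/2),0,0]
GO=18.7
E
python3 - <<'E'
from h import *
from scipy.spatial.transform import Rotation as Ro
np.set_printoptions(precision=2,suppress=True)
print(Ro.from_quat(Q(-17)).as_matrix()[:,1])
q=Q(-17);q2=Q(14.8)
g=np.array([512.5,184,136-GO])
for p,o in ((g,q),([512.5,184,260],q),([441,-193,270],q2),([500,-177,245],q2),([500,-177,160],q2),([434,-354,120],q2)): print(ctrl.solve_ik(p,o))
ctrl.goto([470,150,300],q);move_gripper(52)
ctrl.move_linear([512.5,184,190],q,v=200)
W=cam('wrist');save(W,'g')
print(fz(),ctrl.observe()['clock'])
ctrl.move_linear(g.tolist(),q,v=60)
print(fz());W=cam('wrist');save(W,'g2')
print(ctrl.observe()['clock'],ctrl.observe()['eef_pos'])
E
```

```text
[0.29 0.96 0.  ]
[-0.69  0.55  0.34  1.93 -0.27  0.71  1.09]
[-0.72  0.34  0.37  1.82 -0.15  1.01  0.98]
[-0.45  0.29  0.93  1.97 -0.27  1.01  2.44]
[-0.42  0.44  0.88  1.89 -0.4   1.01  2.46]
[-0.31  0.54  0.74  1.95 -0.49  0.83  2.53]
[ 0.33  0.57  0.36  1.88 -0.28  0.74  2.68]
(array([-0.08, -0.1 ,  0.13]), array([0.38, 0.46, 0.47])) 9.1917
(array([-0.03, -0.02, -0.02]), array([0.48, 0.48, 0.56]))
10.85 [512.56 184.08 117.45]
```

View pics/g2.png

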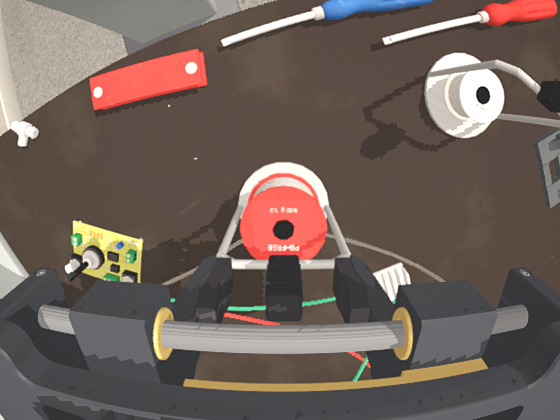

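The block sits centred between the fingers, at pixel (284,285), and the crossbar is parallel to the closing line. I'll grip and lift.

Run:
```python
from h import *
np.set_printoptions(precision=2,suppress=True)
q=Q(-17)
move_gripper(5);s=ctrl.observe();print(s['opening'],s['finger_force'])
ctrl.move_linear([512.5,184,150],q,v=60);ctrl.move_linear([512.5,184,260],q,v=120)
print('load',fz(25))
ctrl.move_linear([440,20,265],Q(0),v=150)
ctrl.move_linear([441,-193,262],Q(14.8),v=150)
print('load',fz(30),ctrl.observe()['clock'],ctrl.observe()['opening'])
W=cam('wrist');save(W,'k')
S=cam('scene');cv2.imwrite('pics/k2.png',np.hstack([cv2.resize(S['image'][160:300,270:400],None,fx=3,fy=3,interpolation=3),cv2.resize(W['image'][190:330,190:320],None,fx=3,fy=3,interpolation=3)])[:,:,::-1])
print(look_for(S,'carrier')[:1],look_for(S,'saddle')[:1])
```

```text
15.78087179873192 29.994912408292294
load (array([-0.02, -0.15, -3.01]), array([0.49, 0.63, 0.42]))
load (array([ 0.03,  0.07, -3.06]), array([0.48, 0.45, 0.44])) 17.075 15.663509751224383
[{'location': [321.7, 251.8], 'conf': 0.97}] []
```

View pics/k2.png

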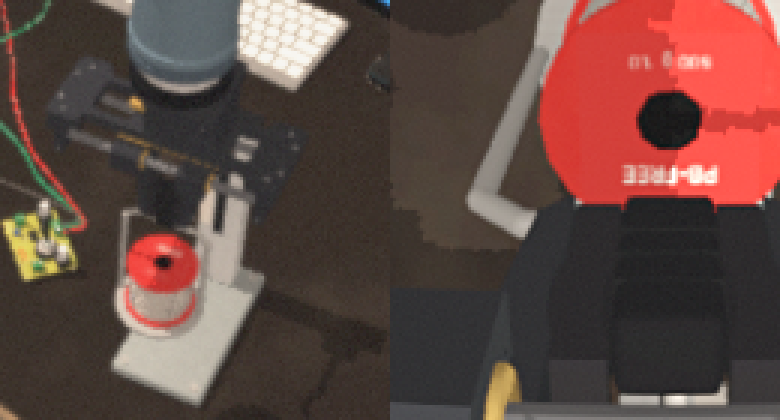

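Run:
```python
from h import *
np.set_printoptions(precision=2,suppress=True)
q=Q(14.8);sx,sy=499.5,-177.2
ctrl.move_linear([441,-193,228],q,v=80)
ctrl.move_linear([sx,sy,228],q,v=50);print(fz(10)[0])
z=208.;ctrl.move_linear([sx,sy,z],q,v=30);print(z,fz(20)[0])
L=[]
for z in (200,192,184):
    ctrl.move_linear([sx,sy,z],q,v=25);f=fz(25)[0];L.append((z,f[2]));print(z,f,flush=True)
    if np.hypot(f[0],f[1])>4 or (z==200 and f[2]<-3.0+.05) or f[2]>-0.2: print('STOP');break
print(ctrl.observe()['clock'])
W=cam('wrist');S=cam('scene')
cv2.imwrite('pics/m.png',np.hstack([cv2.resize(S['image'][160:300,270:400],None,fx=3,fy=3,interpolation=3),cv2.resize(W['image'][190:330,190:320],None,fx=3,fy=3,interpolation=3)])[:,:,::-1])
```

```text
[-0.1  -0.05 -2.79]
208.0 [-0.36  0.26 -2.73]
200 [-0.31 -0.21 -2.13]
192 [-0.42 -0.08 -1.42]
184 [-0.54  0.03 -0.81]
23.175
```

Run:
```python
from h import *
np.set_printoptions(precision=2,suppress=True)
q=Q(14.8);u=np.array([.967,.255]);s=np.array([499.5,-177.2])
ctrl.move_linear([*s,177],q,v=20);print(fz(40)[0])
s=s-1.5*u;ctrl.move_linear([*s,177],q,v=10);print(fz(40)[0])
ctrl.move_linear([*s,174],q,v=15);print(fz(60)[0],ctrl.observe()['clock'])
```

```text
[-0.52 -0.1  -0.26]
[ 4.33  1.11 -0.35]
[ 5.31  1.22 -0.11] 26.7583
```

View pics/m.png

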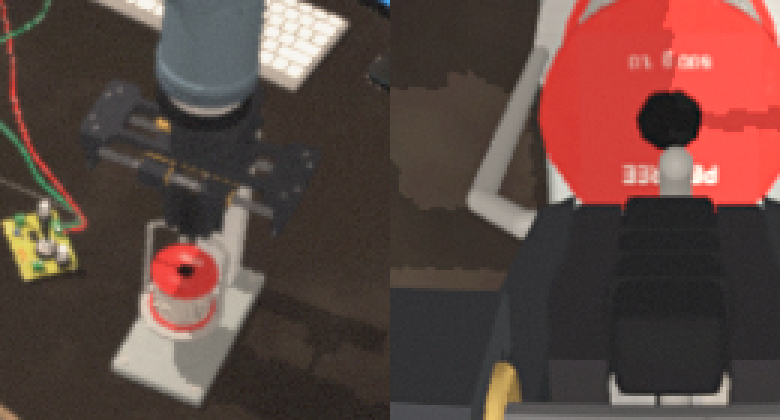

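Run:
```python
from h import *
np.set_printoptions(precision=2,suppress=True)
q=Q(14.8);u=np.array([.967,.255]);s0=np.array([499.5,-177.2])
o=-.3
for i in range(3):
    s=s0+o*u;ctrl.move_linear([*s,174],q,v=10);f=fz(40)[0];lat=f[:2]@u;print(o,f,lat)
    if abs(lat)<.4: break
    o+=np.clip(lat/4,-.6,.6)   # positive force: bar pulled toward -x too far
print(ctrl.observe()['clock'],fz(60)[0])
```

```text
-0.3 [ 2.58  0.17 -0.05] 2.5435284651314647
0.3 [-0.59 -0.71 -0.12] -0.745717126876607
0.11357071828084825 [-1.8  -1.13 -0.09] -2.0253088806349546
29.525 [-2.2  -1.19 -0.13]
```

Run:
```python
from h import *
np.set_printoptions(precision=2,suppress=True)
q=Q(14.8);u=np.array([.967,.255]);s=np.array([499.5,-177.2])-.08*u
ctrl.move_linear([*s,174],q,v=10);print(fz(20)[0])
move_gripper(34);print(fz(10)[0],ctrl.observe()['opening'])
W=cam('wrist')
ctrl.wait(1.0);W2=cam('wrist')
d=np.abs(W['image'].astype(int)-W2['image']).max(2);print('moved px',(d>40).sum())
a=lambda im:cv2.resize(im[150:350,180:380],None,fx=2,fy=2,interpolation=3)
cv2.imwrite('pics/n.png',np.hstack([a(W['image']),a(W2['image'])])[:,:,::-1])
print(ctrl.observe()['clock'])
```

```text
[-1.82 -0.81 -0.36]
[-0.02  0.1  -0.22] 33.88363176246696
moved px 103
32.8333
```

View pics/n.png

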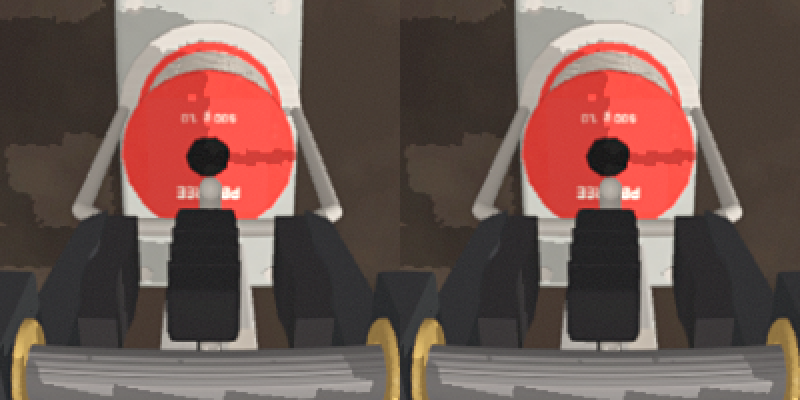

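It's hanging freely and still: the two frames taken a second apart match. Next I'll regrip, lift it off and carry it to the mat.

Run:
```python
from h import *
np.set_printoptions(precision=2,suppress=True)
q=Q(14.8);u=np.array([.967,.255]);s=np.array([499.5,-177.2])-.08*u
ctrl.wait(.5);move_gripper(5);s0=ctrl.observe();print(s0['opening'],s0['finger_force'],fz(15)[0])
ctrl.move_linear([*s,190],q,v=20);print(fz(15)[0])
ctrl.move_linear([*s,229],q,v=28);print(fz(20)[0])
ctrl.move_linear([441,-193,229],q,v=45)
ctrl.move_linear([415,-230,229],Q(0),v=100)
print(ctrl.observe()['clock'],ctrl.observe()['opening'])
W=cam('wrist');r=look_for(W,'mat')[:2];print([(x['location'],x['conf'],atz(W,x['location'],3)) for x in r])
save(W,'p')
ctrl.move_linear([434.5,-353,229],Q(-20),v=100)
print(ctrl.observe()['clock'],fz(10)[0])
```

```text
15.708170086883854 29.940697249257937 [ 0.07 -0.02  0.31]
[ 0.41 -0.32 -1.24]
[-0.    0.13 -3.09]
39.1583 15.735083207973881
[([182.6, 191.6], 0.96, array([ 432.63, -350.79,    3.  ]))]
40.65 [ 0.12  0.19 -2.96]
```

View pics/p.png

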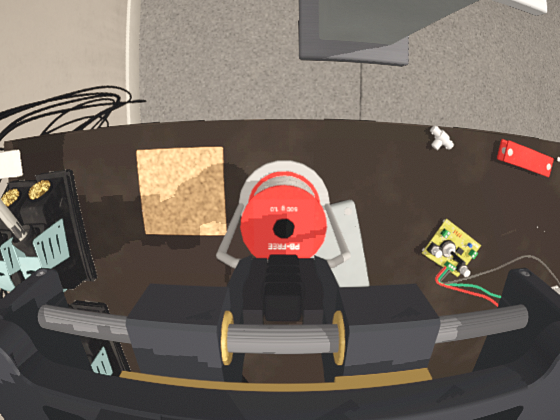

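The carrier is off the hook. The mat spans columns 137–225 and rows 147–236, which puts its centre at about (433,-351), in line with the earlier estimate. Now I'll lower it gently.

Run:
```python
from h import *
np.set_printoptions(precision=2,suppress=True)
q=Q(-20);x,y=433.5,-351.5
ctrl.move_linear([x,y,150],q,v=80);print(fz(8)[0])
ctrl.move_linear([x,y,127],q,v=40)
z=124.5
while z>112:
    ctrl.move_linear([x,y,z],q,v=12);f=fz(8)[0];print(z,f,flush=True)
    if f[2]>-1.5: break
    z-=1
move_gripper(40);ctrl.move_linear([x,y,z+60],q,v=60);ctrl.move_linear([x-30,y+40,260],q,v=120)
print(ctrl.observe()['clock'])
W=cam('wrist');save(W,'r')
```

```text
[-0.23  0.12 -2.85]
124.5 [ 0.01  0.08 -3.16]
123.5 [ 0.26  0.09 -3.29]
122.5 [ 0.06  0.13 -3.07]
121.5 [-0.37  0.18 -1.55]
120.5 [-2.04  2.36  8.62]
47.4583
```

View pics/r.png

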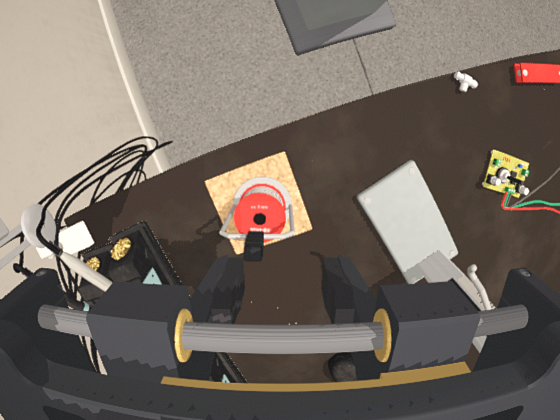

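The carrier stands upright in the middle of the mat (disc around (262,210)), the hook is empty and the gripper is clear.

```bash
python3 -c "
from h import *
print(job_done())"
```

```text
the job is handed in; nothing more can be done
None
```

I weighed the larger carrier at about 3.0 N on the spring scale, lifted it off smoothly and stood it upright on the cork mat; the job is handed in, with no verdict returned.

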